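Set up the tilting painting board and its hinge clamp

ROBOT

A 6-joint arm with a two-finger parallel gripper is mounted at the origin on the work surface. World frame = base frame: x ahead of the robot, y to its left, z up, the work surface at z = 0. Lengths are in m, angles in rad, forces in N, time in s.
With the tool pointing down it reaches from about 0.225 to 0.725 m from the base axis. Payload 3.1 kg.
Tool frame: the origin (TCP) lies midway between the tips of the shut fingers; the grasp point (between the pads) lies 19 mm behind it; z points along the fingers, y is the line along which they close (so a half turn about z gives the same grasp; the last joint's range is limited). The gripper opens to 85 mm and grips with 20 to 120 N. Pads are 22 mm wide; open, the fingers measure 114 mm over their backs; the gripper's body (76 mm by 85 mm) begins 54 mm behind the grasp point. The pads swing forward as they close: fully open they stand 13 mm farther back than shut.
Start: joints at [1.217, 0.048, 0.099, 1.622, 0, 1.443], TCP at [0.118, 0.512, 0.231] pointing down, gripper open.
Joint ranges: [-2.91, 2.91], [-0.99, 1.94], [-1.21, 1.42], [-2.12, 2.29], [-1.49, 1.47], [-3.14, 3.14]. Speed limits (rad/s): [2.79, 2.79, 3.14, 3.14, 3.14, 3.14].

INTERFACE

Orientations are given as a unit quaternion [x, y, z, w].
In Python, from plant import r gives the robot as it stands.
- The arm moves only by the tool arm_command, never from a script. Its argument "motion" is a list of rows, each an object of numbers: "x", "y", "z": the shift along the tool's x, y, z each as a share of 0.3 m, from -1 to 1; "ax", "ay", "az": the turn, a rotation vector about the tool's x, y, z each as a share of 30 degrees, from -1 to 1; "grip": the closure, from -1 (fully open) to 1 (shut). In form: [{"x": .., "y": .., "z": .., "ax": .., "ay": .., "az": .., "grip": ..}, ...]. A call has 1 to 8 rows; each row is the pose to reach, as a shift and turn from the pose commanded when the call began, along the tool's axes at that moment; what a row does not reach only later rows make up. A row lasts 1/8 s, in which the tool goes at most 62.5 mm and 10.7 degrees, less where a joint would pass 70% of its speed; a pose out of reach is approached as far as the arm can. A call with a number of a shift or a turn outside -1 to 1 is refused whole. A call with a gripper value outside its range is refused whole. The fingers move at their own pace and stop on an object; "squeeze" is the grip in N (left out, the last holds). Time passes only in rows, so rows that repeat a pose let the fingers close. It gives the time, the measured TCP pose, the force, the opening and the grip force at its end, in the units of the state.
- r.sense(): the state, without advancing time (a new reading comes with each control period).
- r.capture(name): name is "scene" or "top"; returns the picture (420x560x3 uint8, red, green, blue); there is no depth.
- r.camera_params(name): a dict with "fx", "fy", "cx", "cy" (pixels), "cam_to_world" (4x4, takes a point from camera to world coordinates). Camera axes: x right, y down, z forward; pixel columns grow to the right and rows downward; lengths in m; the calibration is good to about 2 mm. A picture is of the moment at which its call begins. camera_params takes no time and is no camera call.
- r.job_done(): hands the job in; it is judged then, once.
The state is a dict: "clock": time; "joints": joint angles; "joint_velocities": joint speeds; "tau": joint torques, N m; "ee_pos": TCP position; "tcp_rot": TCP orientation; "force": force on the tool from outside, world axes, zero at the start; "torque": the same for the moment, N m; "width": finger opening in m; "finger_force": force on a finger pad.
Only numpy, scipy, OpenCV 4.12 (cv2) and the standard library are available. Lean on these libraries where they do the work, as an engineer would, in place of code of your own. Each camera call takes 0.05 s, during which the arm holds its last target. There are 200 camera calls.

TASK

Set up the little tilting board for the painter: raise it by its red handle until it leans at 45 degrees, where its stiff hinge keeps it, and let go of it. Then set the hinge clamp: screw the knurled aluminium cap down (clockwise) until it bottoms out, back it off a quarter turn so that the board can still be tilted by hand, and finish still gripping the cap there, without letting go. Leave the dog figurine, both paint pots, the palette and the brush where they are.

Things in the scene. Friction and masses are not known exactly. Their poses are not given: they have to be found in the camera images.
- stand: Fixed stand of the tilting board: grey foot plates (12 mm thick), blue clamp block at its right end. Origin on the table under the middle of the hinge axis; x points from handle to hinge (away from the robot), y along the hinge axis, z up. Clamp block in this frame: x -58 to 18, y -222 to -178, top with washer at z = 72 mm. Hinge cheeks 68 mm high at y = +-115 mm.
- board_hinge (a point): Middle of the board's hinge axis, 55 mm above the table, fixed. The axis (steel rod, radius 7 mm, y = -230 to 125 mm) runs along the stand's y. The plywood board is 10 mm thick, 210 mm wide and 155 mm deep: from 5 to 160 mm from the axis, on the robot's side when flat.
- board_tilt (a joint): Tilt of the board, rad: 0 = flat (starts at 0 to 0.2), grows as the handle rises, stop at 1.3; 45 degrees = 0.785. Stiff friction hinge (0.65 N m; board about 0.3 kg): it stays where it is left and takes 3 to 6 N at the handle to raise.
- board_handle (a point): Middle of the handle: round red bar, 14 mm thick, 110 mm long along the stand's y, 200 mm from the hinge axis, on two 8 mm arms at y = +-50 mm; 33 mm gap to the board's edge, only table below. At tilt a: x = -200 cos a, z = 55 + 200 sin a mm in the stand's frame. Pinch it from above, a finger before and one behind; it turns in the pads as the board rises.
- knurled_cap: Knurled aluminium cap, 35 mm wide, 32 mm high, origin under its centre: stand's x = -30, y = -200 mm, z = 72 mm when bottomed out, 6 mm higher per turn back. Already caught on its upright stud; cannot come off. Drag 0.04 N m. The red stripe on top (the cap's own -x) points along the stand's -x, to a white tick, when bottomed out, and along -y a quarter turn back.
- nut_turn (a joint): Turn of the cap in rad: 0 = bottomed out against its stop, grows as it is unscrewed (counter-clockwise seen from above); starts between 1.9 and 2.9, loosest 4.5. A quarter turn back is 1.571.
- dog_figure: Bystander: black dog figurine with green ears, about 150 mm long and 130 mm high, origin under its middle, head to its -x. Stands behind the board.
- pot_pink: Bystander: pink paint pot, 32 mm wide, 26 mm high, with an open flip lid; origin under its centre. Stands before the clamp block.
- pot_orange: Bystander: orange paint pot, like the pink one. Stands behind the clamp block.
- palette: Bystander: lime green scalloped paint palette, 188 mm across, 9 mm high, origin under its centre.
- brush: Bystander: blue paint brush 8 mm thick, lying flat, 180 mm long along its x, bristles to +x.

How it is judged:
On the way, in this order (a step that is already met when the one before it is completed fails the run):
1. the board leans at 45 degrees and has been let go (value of joint board_tilt between 0.655 and 0.915 rad and contact force between the fingers and stand below 0.1 N and velocity of joint board_tilt between -0.1 and 0.1 rad/s), for 0.2 s.
2. the cap is bottomed out (value of joint nut_turn below 0.08 rad and contact force between the fingers and knurled_cap above 8 N), for 0.15 s.
3. the cap is backed off a quarter turn (value of joint nut_turn between 1.351 and 1.791 rad and contact force between the fingers and knurled_cap above 8 N), for 0.2 s.
At the end, for the whole second after the job is handed in: The board leans at 45 degrees (within 7), the cap is backed off a quarter turn (90 degrees, within 12) from its bottomed-out position, both are still, and the fingers grip the cap (more than 8 N). No bystander has moved more than 30 mm (all of step 3 and value of joint board_tilt between 0.655 and 0.915 rad and velocity of joint nut_turn between -0.1 and 0.1 rad/s and velocity of joint board_tilt between -0.1 and 0.1 rad/s); the arm keeps its last pose, push and grip.
It fails at once if the figurine, a paint pot, the palette or the brush is pushed away by more than 30 mm (distance of any of dog_figure, pot_pink, pot_orange, palette, brush from where it was at the start of the episode above 0.03 m).
It also fails if it takes over 61 s, if anything falls off the work surface, if the arm or the gripper's body presses on something with over 40 N, if the wrist force passes 120 N, or if a joint passes its speed limit or range.

## Working session

There is one attempt and no reset: what is moved stays moved. The work goes in short steps, Python scripts to look and compute and a tool call to move; the robot and the scene stay as the last step left them, time stands still between calls to the robot, and variables do not carry over. Pictures are saved under pics/ and viewed, at most 10 in all, crops included, and the job is handed in when it is done.

Besides the shell and the picture viewer there is one more tool, called after "Emit:" in YAML: its name, and indented under it one key for each argument. arm_command: Moves the arm, as the interface text tells. Shift numbers are shares of 0.3 m and turn numbers shares of 30 degrees, none past 1 either way. Its arguments: {"type":"object","properties":{"motion":{"type":"array"},"squeeze":{"type":"number"}},"required":["motion"]}

```bash
mkdir -p pics; ls
python3 - <<'E'
from plant import r
import cv2,numpy as np
for n in("scene","top"):
    im=r.capture(n); cv2.imwrite(f"pics/{n}0.png",im[:,:,::-1]); p=r.camera_params(n); print(n,p["fx"],p["cx"],p["cy"],np.round(p["cam_to_world"],3).tolist())
s=r.sense();print(s)
E
```

```text
pics
scene 459.50796621846195 285.83485424765706 207.3505283900506 [[0.772, 0.351, -0.53, 1.328], [0.636, -0.444, 0.632, -0.862], [-0.013, -0.825, -0.566, 0.828], [0.0, 0.0, 0.0, 1.0]]
top 517.9941771131298 280.55993642950494 200.3866812397593 [[0.0, -0.984, 0.176, 0.367], [-1.0, 0.0, 0.002, 0.001], [-0.002, -0.176, -0.984, 1.458], [0.0, 0.0, 0.0, 1.0]]
{'clock': 0.1, 'joints': array([ 1.21719437e+00,  4.86992566e-02,  9.77271486e-02,  1.62201801e+00,
       -2.52502901e-05,  1.44302198e+00]), 'joint_velocities': array([ 0.00037767, -0.00097754,  0.00445152, -0.00133834, -0.00115056,
       -0.0001266 ]), 'tau': array([ 3.01821332e-03, -3.39849222e+01,  3.20936465e+01,  1.57709210e-02,
       -1.86638204e-04,  9.54552704e-07]), 'ee_pos': array([0.1173625 , 0.51112953, 0.23020878]), 'tcp_rot': array([ 1.12673944e-01,  9.93631410e-01, -1.06828819e-03, -2.49207394e-04]), 'force': array([0.18624201, 0.10593961, 0.16389657]), 'torque': array([ 0.04828509, -0.00107948,  0.02990566]), 'finger_force': 0.0, 'width': 0.0857662149098567}
```

View pics/top0.png

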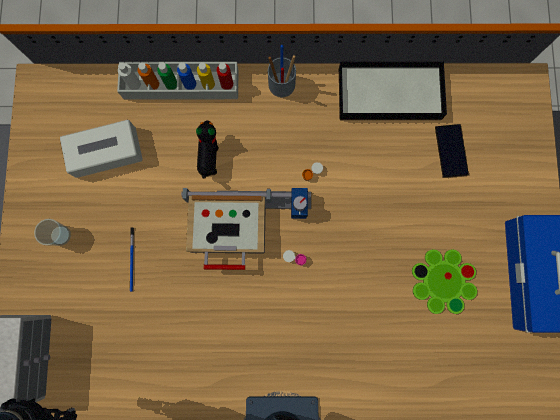

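View pics/scene0.png

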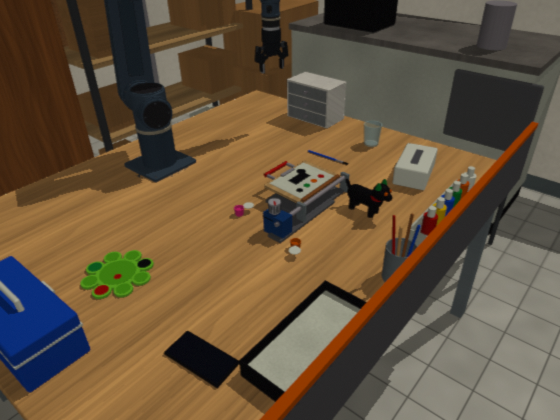

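The top view shows the red handle at about (225,267), the blue clamp block with the cap at (300,203), the hinge rod along row ~195, the pink pot at (300,260) and the orange pot at (308,174). The scene view shows the handle at (276,168) and the cap at (274,207).

```bash
cat > h.py <<'E'
import cv2,numpy as np
from plant import r
def ray(n,uv):
    p=r.camera_params(n);T=np.array(p["cam_to_world"]);d=T[:3,:3]@[(uv[0]-p["cx"])/p["fx"],(uv[1]-p["cy"])/p["fy"],1]
    return T[:3,3],d/np.linalg.norm(d)
def plane(n,uv,z):
    o,d=ray(n,uv);return o+d*(z-o[2])/d[2]
def tri(a,b):
    o1,d1=ray("scene",a);o2,d2=ray("top",b)
    s=np.linalg.lstsq(np.c_[d1,-d2],o2-o1,rcond=None)[0];p,q=o1+s[0]*d1,o2+s[1]*d2
    return (p+q)/2,np.linalg.norm(p-q)
def red(im,x0,y0,x1,y1,h=(5,172),s=130,v=60):
    H=cv2.cvtColor(im,cv2.COLOR_RGB2HSV).astype(int);m=((H[...,0]<h[0])|(H[...,0]>h[1]))&(H[...,1]>s)&(H[...,2]>v)
    k=np.zeros_like(m);k[y0:y1,x0:x1]=1;return (m&k)
E
python3 - <<'E'
from h import *
t=cv2.imread("pics/top0.png")[:,:,::-1].copy();s=cv2.imread("pics/scene0.png")[:,:,::-1].copy()
R=lambda m:cv2.minAreaRect(np.argwhere(m)[:,::-1].astype(np.float32))
a=red(t,195,258,255,275);b=red(s,255,155,295,180)
print(R(a),R(b));print(tri(R(b)[0],R(a)[0]))
# blue block top
H=cv2.cvtColor(t,cv2.COLOR_RGB2HSV).astype(int);m=(H[...,0]>100)&(H[...,0]<130)&(H[...,1]>120);k=np.zeros_like(m);k[180:225,283:320]=1;m&=k
print("block",R(m))
c=[t[180:230,275:325],s[190:240,250:300],t[185:280,180:275]]
cv2.imwrite("pics/z.png",np.hstack([cv2.resize(x,(260,260),interpolation=cv2.INTER_CUBIC)[:,:,::-1] for x in c]))
E
```

```text
((224.0, 267.0), (4.0, 40.0), 90.0) ((275.4818420410156, 168.46890258789062), (2.8792622089385986, 24.68967628479004), 59.74356460571289)
(array([0.43419619, 0.1544449 , 0.06031805]), np.float64(0.0016885735167719202))
block ((299.0, 202.5), (29.0, 16.0), 90.0)
```

View pics/z.png

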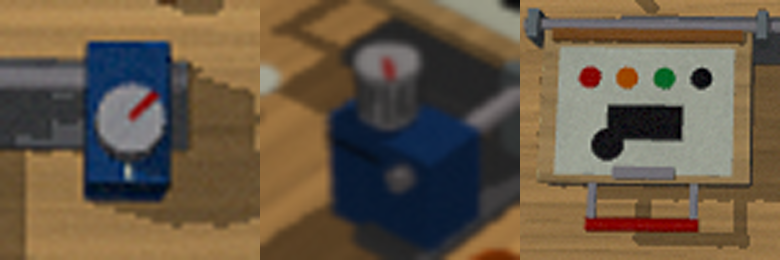

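The crop shows the cap centre at about (300.0,202.5) in the top picture. Its stripe points up-right, which puts the cap about 130° back (2.27 rad, inside the stated range). The handle is almost square to the world axes.

Run:
```python
from h import *
t=cv2.imread("pics/top0.png")[:,:,::-1].copy();s=cv2.imread("pics/scene0.png")[:,:,::-1].copy()
m=red(t,285,190,315,215,s=100);q=np.argwhere(m)[:,::-1];print("stripe px",q.mean(0),len(q))
H=cv2.cvtColor(t,cv2.COLOR_RGB2HSV).astype(int);g=(H[...,1]<60)&(H[...,2]>90);k=np.zeros_like(g);k[190:213,290:310]=1;g=(g&k)|m
n,l,st,ce=cv2.connectedComponentsWithStats(g.astype(np.uint8));i=1+np.argmax(st[1:,4]);print(st[i],ce[i])
c,rad=cv2.minEnclosingCircle(np.argwhere(l==i)[:,::-1].astype(np.float32));print(c,rad)
for uv in (ce[i],(300,202.5)):
  cap=plane("top",uv,.106);print("cap",cap)
sp=plane("top",q.mean(0),.106);d=sp-cap;print("stripe dir",np.degrees(np.arctan2(d[1],d[0])),np.hypot(*d[:2]))
# rod ends, on z=.055+.007
H2=t.astype(int);
for u in (187,268): 
  print([ (v,t[v,u].tolist()) for v in range(186,202,2)])
mh=red(t,195,258,255,275);xs=np.argwhere(mh)
for z in(.06,.065):
  hd=plane("top",(224,267),z);d=hd-cap
  for a in(0.02,.06,.1):
    L=np.array([-200*np.cos(a)+30,200])/1e3
    print(z,a,"yaw",np.degrees(np.arctan2(d[1],d[0])-np.arctan2(L[1],L[0])),"len",np.hypot(*d[:2])-np.hypot(*L))
pk=[]
for n,im,box,hr in(("pink",t,(285,245,315,270),(140,172)),("orange",t,(295,160,330,185),(5,18))):
  Hh=cv2.cvtColor(im,cv2.COLOR_RGB2HSV).astype(int);mm=(Hh[...,0]>=hr[0])&(Hh[...,0]<=hr[1])&(Hh[...,1]>170);kk=np.zeros_like(mm);kk[box[1]:box[3],box[0]:box[2]]=1
  print(n,plane("top",np.argwhere(mm&kk)[:,::-1].mean(0),.026))
```

```text
stripe px [302. 200.] 13
[293 196  14  13 130] [299.6        202.47692308]
(299.5, 202.5) 6.5193023681640625
cap [ 0.6023689  -0.04708085  0.106     ]
cap [ 0.60230666 -0.04814033  0.106     ]
stripe dir -38.471203332620625 0.008595014045238951
[(186, [173, 136, 85]), (188, [125, 103, 70]), (190, [26, 34, 36]), (192, [64, 62, 62]), (194, [67, 66, 67]), (196, [41, 45, 48]), (198, [37, 41, 46]), (200, [38, 41, 43])]
[(186, [156, 123, 78]), (188, [117, 92, 60]), (190, [89, 99, 103]), (192, [89, 99, 98]), (194, [90, 96, 99]), (196, [88, 96, 98]), (198, [93, 97, 102]), (200, [45, 46, 46])]
0.06 0.02 yaw -0.8625366109741727 len 0.0008923058787889127
0.06 0.06 yaw -0.8092807864281777 len 0.0010993427074555973
0.06 0.1 yaw -0.7026022481105577 len 0.0015124047209155722
0.065 0.02 yaw -0.7452342000554275 len 0.0006218517093268261
0.065 0.06 yaw -0.6919783755094325 len 0.0008288885379935107
0.065 0.1 yaw -0.5852998371918126 len 0.0012419505514534857
pink [ 0.45781881 -0.0508752   0.026     ]
orange [ 0.69762067 -0.07148037  0.026     ]
```

```bash
cat >> h.py <<'E'
from scipy.spatial.transform import Rotation as Ro
def to(p,yaw,maxdeg=30):
    """numbers for arm_command to bring TCP to p, tool down, tool y at yaw deg"""
    s=r.sense();R=Ro.from_quat(s["tcp_rot"]);d=R.inv().apply(np.array(p)-s["ee_pos"])/.3
    c,n=np.cos(np.radians(yaw)),np.sin(np.radians(yaw));T=Ro.from_matrix(np.array([[-n,c,0],[c,n,0],[0,0,-1]]).T.T)
    w=np.degrees((R.inv()*T).as_rotvec())
    print("xyz",np.round(d,3),"a",np.round(w/30,3),"pos",s["ee_pos"].round(4),"w",round(s["width"],4),"t",s["clock"],"q",s["joints"].round(2),"F",s["force"].round(1),s["finger_force"])
E
python3 -c "
from h import *
to((.434,.1545,.12),-1);to((.3,.3,.2),-1)"
```

```text
xyz [-1.295 -0.921  0.369] a [-4.000e-03  2.000e-03  2.602e+00] pos [0.1174 0.5111 0.2302] w 0.0858 t 0.1 q [ 1.22  0.05  0.1   1.62 -0.    1.44] F [0.2 0.1 0.2] 0.0
xyz [-0.751 -0.549  0.102] a [-4.000e-03  2.000e-03  2.602e+00] pos [0.1174 0.5111 0.2302] w 0.0858 t 0.1 q [ 1.22  0.05  0.1   1.62 -0.    1.44] F [0.2 0.1 0.2] 0.0
```

Emit:
arm_command:
  motion:
    - {"x":-0.2,"y":-0.15,"z":0.02,"az":0.3,"grip":0.25}
    - {"x":-0.4,"y":-0.3,"z":0.05,"az":0.6,"grip":0.25}
    - {"x":-0.6,"y":-0.45,"z":0.1,"az":0.9,"grip":0.25}
    - {"x":-0.75,"y":-0.55,"z":0.1,"az":1,"grip":0.25}
    - {"x":-0.75,"y":-0.55,"z":0.1,"az":1,"grip":0.25}
  squeeze: 40

```text
invalid input at $.motion[0]: expected keys x, y, z, ax, ay, az, grip
```

```bash
python3 -c "
from h import *
to((.434,.1545,.12),-1)"
```

```text
xyz [-1.295 -0.921  0.369] a [-4.000e-03  2.000e-03  2.602e+00] pos [0.1174 0.5111 0.2302] w 0.0858 t 0.1 q [ 1.22  0.05  0.1   1.62 -0.    1.44] F [0.2 0.1 0.2] 0.0
```

Emit:
arm_command:
  motion:
    - {"x":-0.2,"y":-0.15,"z":0.02,"ax":0,"ay":0,"az":0.3,"grip":0.25}
    - {"x":-0.4,"y":-0.3,"z":0.05,"ax":0,"ay":0,"az":0.6,"grip":0.25}
    - {"x":-0.6,"y":-0.45,"z":0.1,"ax":0,"ay":0,"az":0.9,"grip":0.25}
    - {"x":-0.75,"y":-0.55,"z":0.1,"ax":0,"ay":0,"az":1,"grip":0.25}
    - {"x":-0.75,"y":-0.55,"z":0.1,"ax":0,"ay":0,"az":1,"grip":0.25}
    - {"x":-0.75,"y":-0.55,"z":0.1,"ax":0,"ay":0,"az":1,"grip":0.25}
  squeeze: 40

```text
clock: 0.85
ee_pos: [0.3007, 0.2988, 0.2005]
tcp_rot: [0.368, 0.93, -0.001, -0.0]
force: [0.6, 0.7, 0.1]
width: 0.0325
finger_force: 0.0
```

```bash
python3 -c "
from h import *
to((.434,.1545,.12),-1)"
```

```text
xyz [-0.653 -0.046  0.268] a [-3.000e-03  1.000e-03  1.594e+00] pos [0.3007 0.2988 0.2005] w 0.0325 t 0.85 q [ 0.62 -0.22 -0.21  1.58 -0.    1.38] F [0.6 0.7 0.1] 0.0
```

Emit:
arm_command:
  motion:
    - {"x":-0.2,"y":-0.01,"z":0.1,"ax":0,"ay":0,"az":0.3,"grip":0.25}
    - {"x":-0.4,"y":-0.03,"z":0.2,"ax":0,"ay":0,"az":0.6,"grip":0.25}
    - {"x":-0.6,"y":-0.04,"z":0.27,"ax":0,"ay":0,"az":0.9,"grip":0.25}
    - {"x":-0.653,"y":-0.046,"z":0.27,"ax":0,"ay":0,"az":1,"grip":0.25}

```text
clock: 1.35
ee_pos: [0.4336, 0.1557, 0.1179]
tcp_rot: [0.596, 0.803, -0.001, -0.001]
force: [-0.4, 0.3, 0.6]
width: 0.0323
finger_force: 0.0
```

Emit:
arm_command:
  motion:
    - {"x":0,"y":0,"z":0,"ax":0,"ay":0,"az":0.3,"grip":0.25}
    - {"x":0,"y":0,"z":0,"ax":0,"ay":0,"az":0.594,"grip":0.25}
    - {"x":0,"y":0,"z":0,"ax":0,"ay":0,"az":0.594,"grip":0.25}

```text
clock: 1.72
ee_pos: [0.4335, 0.1578, 0.12]
tcp_rot: [0.711, 0.704, -0.0, -0.0]
force: [-0.2, -0.6, 0.8]
width: 0.0321
finger_force: 0.0
```

Run:
```python
from h import *
to((.434,.1545,.045),-1)
t=r.capture("top");s=r.capture("scene")
cv2.imwrite("pics/a.png",np.hstack([cv2.resize(x,(400,400),interpolation=cv2.INTER_CUBIC)[:,:,::-1] for x in (t[220:300,180:260],s[110:210,220:320])]))
```

```text
xyz [-0.011  0.002  0.25 ] a [-0.002 -0.001  0.014] pos [0.4335 0.1578 0.12  ] w 0.0321 t 1.725 q [ 0.2  -0.11 -0.28  1.41  0.    1.78] F [-0.2 -0.6  0.8] 0.0
```

View pics/a.png

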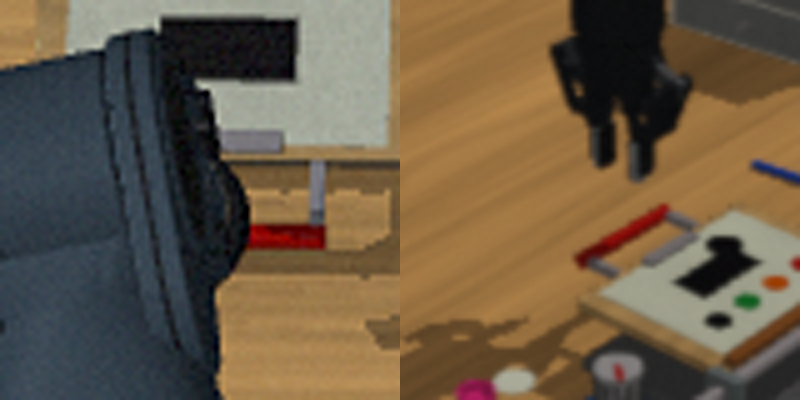

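The left crop shows the arm covering the left half of the red handle, and the handle is still in place. The right crop shows the fingers straddling above the handle's middle, so I'm going down.

Emit:
arm_command:
  motion:
    - {"x":-0.01,"y":0,"z":0.12,"ax":0,"ay":0,"az":0,"grip":0.25}
    - {"x":-0.01,"y":0,"z":0.25,"ax":0,"ay":0,"az":0,"grip":0.25}
    - {"x":-0.01,"y":0,"z":0.25,"ax":0,"ay":0,"az":0,"grip":0.25}

```text
clock: 2.2
ee_pos: [0.4301, 0.1536, 0.042]
tcp_rot: [0.711, 0.703, -0.003, -0.002]
force: [0.2, 0.2, 0.4]
width: 0.0323
finger_force: 0.0
```

Emit:
arm_command:
  motion:
    - {"x":0,"y":0,"z":0,"ax":0,"ay":0,"az":0,"grip":1}
    - {"x":0,"y":0,"z":0,"ax":0,"ay":0,"az":0,"grip":1}
    - {"x":0,"y":0,"z":0,"ax":0,"ay":0,"az":0,"grip":1}
    - {"x":0,"y":0,"z":0,"ax":0,"ay":0,"az":0,"grip":1}
  squeeze: 40

```text
clock: 2.7
ee_pos: [0.4372, 0.1542, 0.0476]
tcp_rot: [0.712, 0.703, 0.003, 0.002]
force: [4.6, -0.5, -4.4]
width: 0.0128
finger_force: 38.9
```

Emit:
arm_command:
  motion:
    - {"x":0,"y":0.003,"z":-0.055,"ax":0,"ay":0,"az":0,"grip":1}
    - {"x":0,"y":0.013,"z":-0.121,"ax":0,"ay":0,"az":0,"grip":1}
    - {"x":0,"y":0.03,"z":-0.185,"ax":0,"ay":0,"az":0,"grip":1}
    - {"x":0,"y":0.053,"z":-0.248,"ax":0,"ay":0,"az":0,"grip":1}
    - {"x":0,"y":0.082,"z":-0.308,"ax":0,"ay":0,"az":0,"grip":1}
    - {"x":0,"y":0.116,"z":-0.365,"ax":0,"ay":0,"az":0,"grip":1}
    - {"x":0,"y":0.157,"z":-0.418,"ax":0,"ay":0,"az":0,"grip":1}
    - {"x":0,"y":0.195,"z":-0.46,"ax":0,"ay":0,"az":0,"grip":1}

```text
clock: 3.7
ee_pos: [0.4947, 0.1534, 0.1825]
tcp_rot: [0.712, 0.702, 0.001, 0.001]
force: [8.6, 0.5, -18.6]
width: 0.0123
finger_force: 38.9
```

Emit:
arm_command:
  motion:
    - {"x":0,"y":0,"z":0,"ax":0,"ay":0,"az":0,"grip":1}
    - {"x":0,"y":0,"z":0,"ax":0,"ay":0,"az":0,"grip":1}

```text
clock: 3.95
ee_pos: [0.4962, 0.1535, 0.1841]
tcp_rot: [0.712, 0.702, 0.003, 0.002]
force: [10.2, 0.3, -9.9]
width: 0.0125
finger_force: 40.0
```

Run:
```python
from h import *
to((.434,.1545,.045),-1)
s=r.capture("scene");t=r.capture("top")
cv2.imwrite("pics/b.png",np.hstack([cv2.resize(x,(400,400),interpolation=cv2.INTER_CUBIC)[:,:,::-1] for x in (t[180:280,170:270],s[110:210,220:320])]))
```

```text
xyz [ 0.    -0.211  0.462] a [ 0.014 -0.002  0.008] pos [0.4962 0.1535 0.1841] w 0.0125 t 3.95 q [ 0.17  0.02 -0.02  1.52 -0.    1.76] F [10.2  0.3 -9.9] 40.0241357088089
```

View pics/b.png

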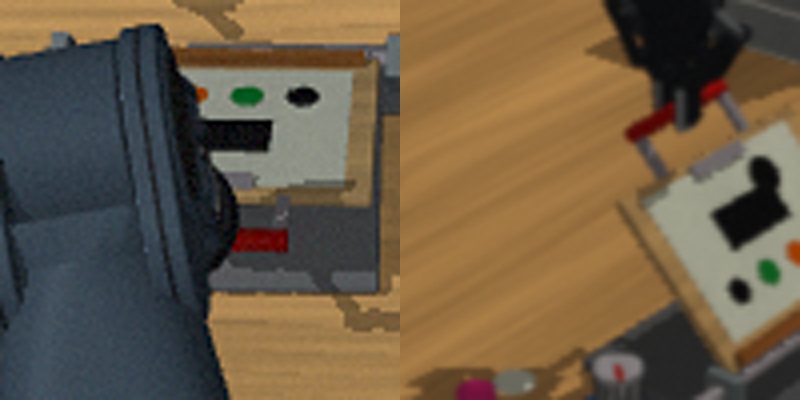

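The board is up at roughly 45° and the handle is in the fingers, right half at about (235,240) in the top picture. Letting go now.

Emit:
arm_command:
  motion:
    - {"x":0,"y":0,"z":0,"ax":0,"ay":0,"az":0,"grip":0.3}
    - {"x":0,"y":0,"z":0,"ax":0,"ay":0,"az":0,"grip":0.25}
    - {"x":0,"y":0,"z":-0.02,"ax":0,"ay":0,"az":0,"grip":0.25}
    - {"x":0,"y":0,"z":-0.1,"ax":0,"ay":0,"az":0,"grip":0.25}
    - {"x":0,"y":0,"z":-0.25,"ax":0,"ay":0,"az":0,"grip":0.25}
    - {"x":0,"y":0,"z":-0.25,"ax":0,"ay":0,"az":0,"grip":0.25}

```text
clock: 4.8
ee_pos: [0.4943, 0.1536, 0.2639]
tcp_rot: [0.712, 0.703, 0.004, 0.003]
force: [-1.0, 0.5, -0.1]
width: 0.032
finger_force: 0.0
```

Run:
```python
from h import *
to((.602,-.0475,.24),-1)
s=r.capture("scene");t=r.capture("top")
b=red(s,255,110,320,165);q=cv2.minAreaRect(np.argwhere(b)[:,::-1].astype(np.float32));print(q,b.sum())
a=red(t,195,225,255,262);q2=np.argwhere(a)[:,::-1];print(q2.min(0),q2.max(0))
print("intersect plane y",) 
o,d=ray("scene",q[0]);p=o+d*(.1535-o[1])/d[1];print(p,np.degrees(np.arctan2(p[2]-.055,.636-p[0])),np.hypot(p[2]-.055,.636-p[0]))
cv2.imwrite("pics/c.png",cv2.resize(s[80:230,210:360],(600,600),interpolation=cv2.INTER_CUBIC)[:,:,::-1])
```

```text
xyz [-0.666  0.367  0.082] a [ 0.017 -0.003  0.009] pos [0.4943 0.1536 0.2639] w 0.032 t 4.8 q [0.17 0.03 0.15 1.68 0.   1.76] F [-1.   0.5 -0.1] 0.0
((289.1468811035156, 137.2611083984375), (3.9765634536743164, 26.800947189331055), 60.64224624633789) 91
[223 237] [241 242]
intersect plane y
[0.4949228 0.1535    0.1941342] 44.6027132106767 0.19814414608377043
```

View pics/c.png

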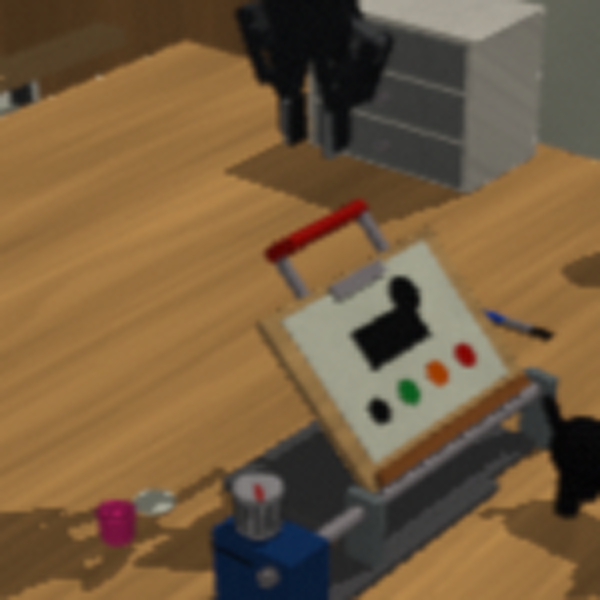

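The board leans at 44.6° by ray casting, with the handle centre at pixel (289,137) and a radius of 198 mm, close to the expected 200. It is clear of the fingers. Next is the cap.

Emit:
arm_command:
  motion:
    - {"x":-0.16,"y":0.05,"z":0,"ax":0,"ay":0,"az":-0.3,"grip":-0.4}
    - {"x":-0.32,"y":0.15,"z":0,"ax":0,"ay":0,"az":-0.6,"grip":-0.4}
    - {"x":-0.5,"y":0.26,"z":0.02,"ax":0,"ay":0,"az":-0.9,"grip":-0.4}
    - {"x":-0.666,"y":0.367,"z":0.05,"ax":0.017,"ay":0,"az":-1,"grip":-0.4}
    - {"x":-0.666,"y":0.367,"z":0.05,"ax":0.017,"ay":0,"az":-1,"grip":-0.4}

```text
clock: 5.52
ee_pos: [0.5998, -0.0518, 0.2381]
tcp_rot: [0.508, 0.861, -0.005, -0.006]
force: [-1.4, 0.7, -0.9]
width: 0.0599
finger_force: 0.0
```

Emit:
arm_command:
  motion:
    - {"x":0,"y":0,"z":0,"ax":0,"ay":0,"az":-0.35,"grip":-0.4}
    - {"x":0,"y":0,"z":0,"ax":0,"ay":0,"az":-0.7,"grip":-0.4}
    - {"x":0,"y":0,"z":0,"ax":0,"ay":0,"az":-1,"grip":-0.4}
    - {"x":0,"y":0,"z":0,"ax":0,"ay":0,"az":-1,"grip":-0.4}

```text
clock: 6.02
ee_pos: [0.599, -0.047, 0.2428]
tcp_rot: [0.266, 0.964, -0.002, -0.005]
force: [-0.4, 0.1, -0.2]
width: 0.0599
finger_force: 0.0
```

Run:
```python
from h import *
to((.602,-.0475,.125),65)
to((.602,-.0475,.075),65)
s=r.capture("scene");cv2.imwrite("pics/d.png",s[:300,50:450,::-1])
```

```text
xyz [-0.013  0.006  0.393] a [-0.012 -0.016 -0.194] pos [ 0.599  -0.047   0.2428] w 0.0599 t 6.025 q [-0.19  0.27  0.37  1.68 -0.    0.35] F [-0.4  0.1 -0.2] 0.0
xyz [-0.014  0.007  0.559] a [-0.012 -0.016 -0.194] pos [ 0.599  -0.047   0.2428] w 0.0599 t 6.025 q [-0.19  0.27  0.37  1.68 -0.    0.35] F [-0.4  0.1 -0.2] 0.0
```

View pics/d.png

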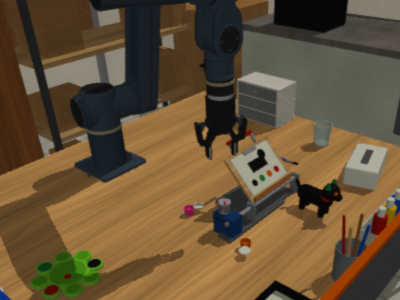

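The wrist and forearm are well above the board and handle: the gripper is at (220,135) and the cap at (226,203) in the crop. Going down over the cap.

Emit:
arm_command:
  motion:
    - {"x":-0.013,"y":0.006,"z":0.15,"ax":-0.012,"ay":-0.016,"az":-0.19,"grip":-0.4}
    - {"x":-0.013,"y":0.006,"z":0.3,"ax":-0.012,"ay":-0.016,"az":-0.19,"grip":-0.4}
    - {"x":-0.013,"y":0.006,"z":0.4,"ax":-0.012,"ay":-0.016,"az":-0.19,"grip":-0.4}
    - {"x":-0.013,"y":0.006,"z":0.5,"ax":-0.012,"ay":-0.016,"az":-0.19,"grip":-0.4}
    - {"x":-0.013,"y":0.006,"z":0.55,"ax":-0.012,"ay":-0.016,"az":-0.19,"grip":-0.4}
    - {"x":-0.013,"y":0.006,"z":0.55,"ax":-0.012,"ay":-0.016,"az":-0.19,"grip":-0.4}
    - {"x":-0.013,"y":0.006,"z":0.55,"ax":-0.012,"ay":-0.016,"az":-0.19,"grip":-0.4}

```text
clock: 6.95
ee_pos: [0.6037, -0.049, 0.0799]
tcp_rot: [0.217, 0.976, -0.0, 0.002]
force: [-1.1, 0.5, -0.1]
width: 0.06
finger_force: 0.0
```

Run:
```python
from h import *
to((.602,-.0475,.076),65)
```

```text
xyz [0.007 0.002 0.013] a [ 0.002  0.008 -0.003] pos [ 0.6037 -0.049   0.0799] w 0.06 t 6.95 q [-0.19  0.27  0.05  1.34 -0.    0.25] F [-1.1  0.5 -0.1] 0.0
```

Emit:
arm_command:
  motion:
    - {"x":0.005,"y":0.002,"z":0.013,"ax":0,"ay":0,"az":0,"grip":-0.4}
    - {"x":0.005,"y":0.002,"z":0.013,"ax":0,"ay":0,"az":0,"grip":0}
    - {"x":0.005,"y":0.002,"z":0.013,"ax":0,"ay":0,"az":0,"grip":1}
    - {"x":0.005,"y":0.002,"z":0.013,"ax":0,"ay":0,"az":0,"grip":1}
    - {"x":0.005,"y":0.002,"z":0.013,"ax":0,"ay":0,"az":0,"grip":1}
    - {"x":0.005,"y":0.002,"z":0.013,"ax":0,"ay":0,"az":0,"grip":1}
  squeeze: 40

```text
clock: 7.7
ee_pos: [0.6022, -0.0471, 0.0752]
tcp_rot: [0.217, 0.976, 0.001, 0.002]
force: [0.4, 3.3, 4.8]
width: 0.0338
finger_force: 39.8
```

Run:
```python
from h import *
to((.602,-.0475,.076),65);print(r.sense()["torque"])
```

```text
xyz [-0.    -0.001 -0.003] a [ 0.004  0.005 -0.001] pos [ 0.6022 -0.0471  0.0752] w 0.0338 t 7.7 q [-0.19  0.27  0.04  1.33  0.    0.25] F [0.4 3.3 4.8] 39.76164221763611
[ 0.85256759 -0.02088625 -0.02695906]
```

Emit:
arm_command:
  motion:
    - {"x":0,"y":0,"z":0,"ax":0,"ay":0,"az":0.25,"grip":1}
    - {"x":0,"y":0,"z":0.001,"ax":0,"ay":0,"az":0.5,"grip":1}
    - {"x":0,"y":0,"z":0.001,"ax":0,"ay":0,"az":0.75,"grip":1}
    - {"x":0,"y":0,"z":0.0017,"ax":0,"ay":0,"az":1,"grip":1}

```text
clock: 8.2
ee_pos: [0.603, -0.0461, 0.0747]
tcp_rot: [0.464, 0.886, 0.002, 0.002]
force: [2.3, 5.8, 3.9]
width: 0.0338
finger_force: 39.8
```

Emit:
arm_command:
  motion:
    - {"x":0,"y":0,"z":0,"ax":0,"ay":0,"az":0.25,"grip":1}
    - {"x":0,"y":0,"z":0.001,"ax":0,"ay":0,"az":0.5,"grip":1}
    - {"x":0,"y":0,"z":0.001,"ax":0,"ay":0,"az":0.75,"grip":1}
    - {"x":0,"y":0,"z":0.0017,"ax":0,"ay":0,"az":1,"grip":1}

```text
clock: 8.7
ee_pos: [0.6042, -0.0456, 0.0743]
tcp_rot: [0.677, 0.736, 0.004, 0.002]
force: [4.9, 7.2, 2.5]
width: 0.0338
finger_force: 39.6
```

Emit:
arm_command:
  motion:
    - {"x":0,"y":0,"z":0,"ax":0,"ay":0,"az":0.25,"grip":1}
    - {"x":0,"y":0,"z":0.001,"ax":0,"ay":0,"az":0.5,"grip":1}
    - {"x":0,"y":0,"z":0.001,"ax":0,"ay":0,"az":0.75,"grip":1}
    - {"x":0,"y":0,"z":0.0017,"ax":0,"ay":0,"az":1,"grip":1}

```text
clock: 9.2
ee_pos: [0.6055, -0.0458, 0.0739]
tcp_rot: [0.844, 0.536, 0.005, 0.001]
force: [7.8, 6.6, 1.2]
width: 0.0337
finger_force: 39.7
```

Emit:
arm_command:
  motion:
    - {"x":0,"y":0,"z":0,"ax":0,"ay":0,"az":0.25,"grip":1}
    - {"x":0,"y":0,"z":0.001,"ax":0,"ay":0,"az":0.5,"grip":1}
    - {"x":0,"y":0,"z":0.001,"ax":0,"ay":0,"az":0.7,"grip":1}
    - {"x":0,"y":0,"z":0.0015,"ax":0,"ay":0,"az":0.8,"grip":1}
    - {"x":0,"y":0,"z":0.0015,"ax":0,"ay":0,"az":0.8,"grip":1}

```text
clock: 9.82
ee_pos: [0.6063, -0.0464, 0.0735]
tcp_rot: [0.937, 0.35, 0.006, 0.001]
force: [9.4, 5.2, -1.8]
width: 0.034
finger_force: 39.8
```

Run:
```python
from h import *
to((.602,-.0475,.074),-49);s=r.sense();print(s["torque"],s["tau"])
```

```text
xyz [-0.013 -0.007 -0.002] a [ 0.012 -0.02  -0.   ] pos [ 0.6063 -0.0464  0.0735] w 0.034 t 9.825 q [-0.19  0.27  0.04  1.32  0.    2.24] F [ 9.4  5.2 -1.8] 39.76847290992737
[ 1.2188777  -1.85082561  0.00569338] [-3.81506503e+00 -4.12370968e+01  2.77464402e+01  3.22386838e+00
 -2.21089080e+00  2.27313652e-02]
```

Emit:
arm_command:
  motion:
    - {"x":0.006,"y":0.003,"z":0,"ax":0,"ay":0,"az":0.2,"grip":1}
    - {"x":0.012,"y":0.006,"z":0.001,"ax":0,"ay":0,"az":0.35,"grip":1}
    - {"x":0.012,"y":0.006,"z":0.001,"ax":0,"ay":0,"az":0.45,"grip":1}
    - {"x":0.012,"y":0.006,"z":0.001,"ax":0,"ay":0,"az":0.45,"grip":1}

```text
clock: 10.32
ee_pos: [0.6068, -0.0469, 0.0731]
tcp_rot: [0.971, 0.237, 0.002, 0.001]
force: [3.8, 3.0, 5.2]
width: 0.0337
finger_force: 40.3
```

Run:
```python
from h import *
to((.602,-.0475,.074),-62.5);s=r.sense();print(s["torque"],s["tau"][5])
s=r.capture("scene");cv2.imwrite("pics/e.png",cv2.resize(s[160:250,230:320],(560,560),interpolation=cv2.INTER_CUBIC)[:,:,::-1])
```

```text
xyz [-0.015 -0.005 -0.003] a [ 0.006 -0.007 -0.001] pos [ 0.6068 -0.0469  0.0731] w 0.0337 t 10.325 q [-0.19  0.28  0.05  1.33  0.    2.47] F [3.8 3.  5.2] 40.28974413871765
[ 0.59719277 -0.41536687 -0.09242928] 0.032409068662673235
```

View pics/e.png

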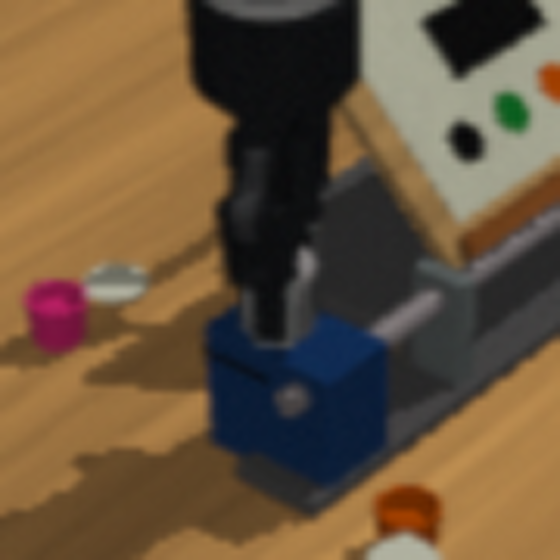

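The fingers hold the cap at about (280,300) in the crop, nothing else is touched, and tau6 is only 0.03 N m, so it has not reached the stop. Continuing in small steps.

Emit:
arm_command:
  motion:
    - {"x":0.002,"y":0.001,"z":0,"ax":0,"ay":0,"az":0.1,"grip":1}
    - {"x":0.002,"y":0.001,"z":0,"ax":0,"ay":0,"az":0.2,"grip":1}
    - {"x":0.002,"y":0.001,"z":0,"ax":0,"ay":0,"az":0.2,"grip":1}

```text
clock: 10.75
ee_pos: [0.6069, -0.0471, 0.0729]
tcp_rot: [0.983, 0.186, 0.002, 0.001]
force: [2.4, 2.9, 5.4]
width: 0.034
finger_force: 40.4
```

Run:
```python
from h import *
to((.602,-.0475,.074),-68.5);s=r.sense();print(s["torque"],s["tau"][5])
```

```text
xyz [-0.016 -0.005 -0.004] a [ 0.005 -0.006 -0.001] pos [ 0.6069 -0.0471  0.0729] w 0.034 t 10.75 q [-0.19  0.28  0.05  1.33 -0.    2.58] F [2.4 2.9 5.4] 40.35799562931061
[ 0.51996216 -0.27702003 -0.05999394] 0.007652080385014415
```

Emit:
arm_command:
  motion:
    - {"x":0,"y":0,"z":0,"ax":0,"ay":0,"az":0.1,"grip":1}
    - {"x":0,"y":0,"z":0,"ax":0,"ay":0,"az":0.2,"grip":1}
    - {"x":0,"y":0,"z":0,"ax":0,"ay":0,"az":0.2,"grip":1}

```text
clock: 11.12
ee_pos: [0.6071, -0.0474, 0.0728]
tcp_rot: [0.991, 0.135, 0.002, 0.001]
force: [2.1, 0.2, 5.1]
width: 0.0339
finger_force: 40.4
```

Run:
```python
from h import *
to((.602,-.0475,.074),-74.5);s=r.sense();print(s["torque"],s["tau"][5])
```

```text
xyz [-0.016 -0.004 -0.004] a [ 0.006 -0.006  0.002] pos [ 0.6071 -0.0474  0.0728] w 0.0339 t 11.125 q [-0.19  0.28  0.05  1.33 -0.    2.68] F [2.1 0.2 5.1] 40.36925911903381
[ 0.21539991 -0.43424833  0.44268997] 0.5403767712414265
```

Emit:
arm_command:
  motion:
    - {"x":0,"y":0,"z":0,"ax":0,"ay":0,"az":0.04,"grip":1}
    - {"x":0,"y":0,"z":0,"ax":0,"ay":0,"az":0.04,"grip":1}

```text
clock: 11.38
ee_pos: [0.6071, -0.0474, 0.0728]
tcp_rot: [0.992, 0.125, 0.002, 0.001]
force: [2.8, 0.4, 5.0]
width: 0.0336
finger_force: 40.4
```

Run:
```python
from h import *
to((.602,-.0475,.074),-75.7);s=r.sense();print(s["torque"],s["tau"][5])
```

```text
xyz [-0.016 -0.004 -0.004] a [ 0.006 -0.006  0.004] pos [ 0.6071 -0.0474  0.0728] w 0.0336 t 11.375 q [-0.19  0.28  0.05  1.33 -0.    2.7 ] F [2.8 0.4 5. ] 40.39805352687836
[ 0.09109042 -0.43833967  0.86925081] 0.8707910589873791
```

The torque is 0.87 N m and still rising linearly, so the cap has bottomed out with no slip. Extrapolating to zero torque puts the stop at a tool yaw of about -72.5°. I'll back off to a yaw of about +17.5°.

Emit:
arm_command:
  motion:
    - {"x":0,"y":-0.001,"z":0,"ax":0,"ay":0,"az":-0.25,"grip":1}
    - {"x":-0.001,"y":-0.002,"z":-0.001,"ax":0,"ay":0,"az":-0.5,"grip":1}
    - {"x":-0.001,"y":-0.004,"z":-0.001,"ax":0,"ay":0,"az":-0.75,"grip":1}
    - {"x":-0.002,"y":-0.005,"z":-0.0017,"ax":0,"ay":0,"az":-1,"grip":1}

```text
clock: 11.88
ee_pos: [0.6064, -0.0462, 0.0734]
tcp_rot: [0.926, 0.378, 0.002, 0.002]
force: [3.0, 0.9, 4.8]
width: 0.0341
finger_force: 40.4
```

Emit:
arm_command:
  motion:
    - {"x":0,"y":-0.001,"z":0,"ax":0,"ay":0,"az":-0.25,"grip":1}
    - {"x":-0.001,"y":-0.002,"z":-0.001,"ax":0,"ay":0,"az":-0.5,"grip":1}
    - {"x":-0.001,"y":-0.003,"z":-0.001,"ax":0,"ay":0,"az":-0.75,"grip":1}
    - {"x":-0.001,"y":-0.004,"z":-0.0017,"ax":0,"ay":0,"az":-1,"grip":1}

```text
clock: 12.38
ee_pos: [0.6052, -0.0455, 0.0738]
tcp_rot: [0.796, 0.605, 0.001, 0.002]
force: [2.5, -0.2, 4.6]
width: 0.0339
finger_force: 40.3
```

Emit:
arm_command:
  motion:
    - {"x":0,"y":-0.001,"z":0,"ax":0,"ay":0,"az":-0.25,"grip":1}
    - {"x":-0.001,"y":-0.002,"z":-0.001,"ax":0,"ay":0,"az":-0.5,"grip":1}
    - {"x":-0.001,"y":-0.003,"z":-0.001,"ax":0,"ay":0,"az":-0.75,"grip":1}
    - {"x":-0.002,"y":-0.004,"z":-0.0017,"ax":0,"ay":0,"az":-1,"grip":1}
    - {"x":-0.002,"y":-0.004,"z":-0.0017,"ax":0,"ay":0,"az":-1,"grip":1}

```text
clock: 13.0
ee_pos: [0.6038, -0.0455, 0.0743]
tcp_rot: [0.615, 0.789, 0.001, 0.002]
force: [3.1, 0.9, 5.7]
width: 0.0337
finger_force: 40.4
```

Run:
```python
from h import *
to((.6035,-.0456,.074),17.5);s=r.sense();print(s["torque"],s["tau"][5])
```

```text
xyz [-0.    -0.001  0.001] a [ 0.007  0.005 -0.111] pos [ 0.6038 -0.0455  0.0743] w 0.0337 t 13.0 q [-0.19  0.27  0.04  1.33 -0.    1.14] F [3.1 0.9 5.7] 40.37190020084381
[ 0.21447526 -0.69993831  0.0454325 ] -0.16748996917158365
```

Emit:
arm_command:
  motion:
    - {"x":0,"y":-0.001,"z":0,"ax":0,"ay":0,"az":-0.11,"grip":1}
    - {"x":0,"y":-0.001,"z":0,"ax":0,"ay":0,"az":-0.11,"grip":1}
    - {"x":0,"y":-0.001,"z":0,"ax":0,"ay":0,"az":-0.11,"grip":1}
    - {"x":0,"y":-0.001,"z":0,"ax":0,"ay":0,"az":-0.11,"grip":1}

```text
clock: 13.5
ee_pos: [0.6037, -0.0455, 0.0744]
tcp_rot: [0.592, 0.806, 0.001, 0.002]
force: [3.1, 0.9, 5.9]
width: 0.0338
finger_force: 40.4
```

Run:
```python
from h import *
to((.6035,-.0456,.074),17.5);print(r.sense()["tau"][5])
t=r.capture("top");s=r.capture("scene")
b=red(s,255,110,320,165);q=cv2.minAreaRect(np.argwhere(b)[:,::-1].astype(np.float32));print(q)
cv2.imwrite("pics/f.png",np.hstack([cv2.resize(x,(400,400),interpolation=cv2.INTER_CUBIC)[:,:,::-1] for x in (t[140:280,200:340],s[110:260,210:360])]))
```

```text
xyz [-0.    -0.001  0.001] a [ 0.007  0.005 -0.003] pos [ 0.6037 -0.0455  0.0744] w 0.0338 t 13.5 q [-0.19  0.27  0.04  1.33 -0.    1.08] F [3.1 0.9 5.9] 40.3933310508728
0.04462196957319975
((292.9999694824219, 134.99998474121094), (3.9904348850250244, 17.079059600830078), 61.38954162597656)
```

View pics/f.png

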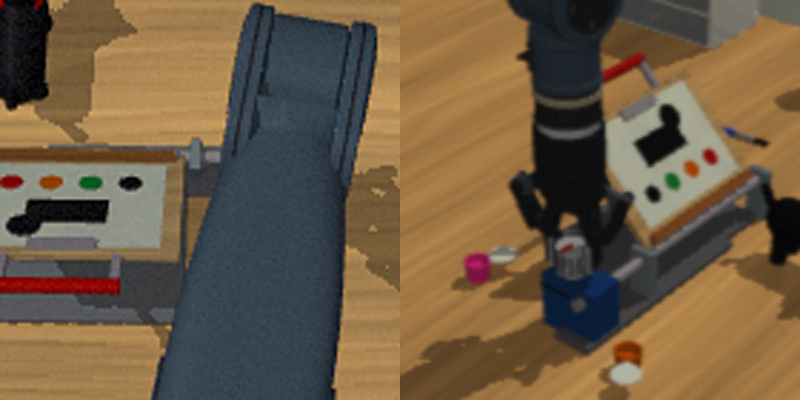

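The board still leans as left. The stripe at about (567,246) in the right crop points left and down, along the stand's -y as it should a quarter turn back. Both pots are in place and the grip reads 40 N, so I'm handing in.

```bash
python3 -c "
from plant import r
print(r.job_done())"
```

```text
the job is handed in; nothing more can be done
None
```

The job is handed in, with no verdict returned: the board was left leaning at about 45°, and the cap was screwed down to its stop and backed off about a quarter turn, still gripped at 40 N; I touched none of the bystanders.

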